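Shut the drive dock and hold its recessed reset button with the stylus

TASK

The drive is loaded: first push the dock's sled fully home. Then take the stylus out of its stand, reach it tip down through the round hole in the dock's roof and press the recessed reset button right down; finish while still gripping the stylus and holding the button down. Leave alone the button under the long slot, and do not disturb the screw dish beside the dock, the heatsink and the tape roll.

Things in the scene. Friction and masses are not known exactly. Their poses are not given: they have to be found in the camera images.
- dock: Grey drive dock, fixed to the table, 126 (x) x 124 (y) x 46 (z) mm. Origin at the centre of its underside on the table; its -x side is the open front, where the black sled slides in and out; z up. Its flat roof is 6 mm thick, top 46 mm above the table; near the back edge it has a round hole and a long slot.
- sled (a joint): How far the black sled (carrying a flat drive) stands out of the dock, m: 0 fully home (at its end stop), 0.05 farthest out. It slides along the dock's x axis (dock +x pushes it in), takes about 2 N to slide and stays where it is left. The two buttons ride on the sled and lie under their holes only when it is home.
- sled_front (a point): Middle of the front face of the sled, 22 mm above the table. The face is upright, 112 mm wide, from 7 to 38 mm above the table, and looks along the dock's -x. (A 2.5 mm lip runs along its upper part; this point is level with the lip.)
- reset_hole (a point): Centre of the round hole, at the level of the roof's top: 14 mm across, 40 mm behind (+x) and 30 mm left (+y) of the dock's centre. Below it, with the sled home, is the reset button: a round white cap 16 mm across.
- reset_top (a point): Centre of the top of the reset button's cap, 29 mm above the table (17 mm under the roof's top) when not pressed. It rides on the sled.
- reset_button (a joint): How far the reset button is pressed, m: 0 up, 0.006 right down (end stop). Moves straight down; the spring takes 1.5 N to start and 4.5 N right down; springs back when let go.
- slot_hole (a point): Centre of the long slot (10 mm along the dock's x, 27 mm along y) at the level of the roof's top, 40 mm behind and 30 mm right (-y) of the dock's centre. The button below it is to be left alone.
- slot_button (a joint): How far the other button, under the slot, is pressed, m: 0 up, 0.006 right down. Must stay up.
- stand: Stand of the stylus, fixed to the table: aluminium block 46 x 46 mm on a 70 x 70 x 8 mm foot, top 50 mm above the table, with a 10 mm upright hole in the middle. Origin at the centre of its underside.
- stylus_mid (a point): Centre of the stylus's handle, 77.5 mm above its tip. The loose stylus (about 30 to 65 g, 110 mm long, round) stands upright in the stand: steel shaft 6 mm across and 42 mm long, a collar 20 mm across and 3 mm thick that rests on the stand's top, above it the round handle, 14 mm across and 65 mm long (50 to 118 mm above the table with the collar). Its z axis points from the tip to the handle.
- stylus_tip (a point): Tip of the stylus, lower end of the 6 mm shaft; z axis as for the handle. In the stand it is 8 mm above the table.
- stylus: The stylus; origin at its tip, z axis along it towards the handle.
- magnet_dish: Bystander: the round steel dish of screws beside the dock (on one side of it, the stylus stand on the other), 74 mm across, 19 mm high; origin at the centre of its underside.
- heatsink: Bystander: finned heatsink 40 x 40 x 24 mm; origin at the centre of its underside.
- tape_roll: Bystander: roll of tape lying flat, 66 mm across, 19 mm high; origin at the centre of its underside.

How it is judged:
By the outcome, as a careful person would: the job done as asked, in the order asked, and still so for the second after the job is handed in, while the arm keeps its last pose, push and grip.
It also fails if it takes over 58 s, if anything falls off the work surface, if the arm or the gripper's body presses on something with over 40 N, if the wrist force passes 120 N, or if a joint passes its speed limit or range.

ROBOT

A 6-joint arm with a two-finger parallel gripper is mounted at the origin on the work surface; the furniture and walls round the work are solid. World frame = base frame: x ahead of the robot, y to its left, z up, the work surface at z = 0. Lengths are in m, angles in degrees, forces in N, time in s.
With the tool pointing down it reaches from about 0.3 to 0.75 m from the base axis. Payload 8.5 kg.
Tool frame: the origin (TCP) lies midway between the tips of the shut fingers; the grasp point (between the pads) lies 19 mm behind it (env.hold_point_z is the distance from the TCP to the grasp point, in m); z points along the fingers, y is the line along which they close (so a half turn about z gives the same grasp; the last joint's range is limited). The gripper opens to 85 mm and grips with 20 to 120 N. Pads are 22 mm wide; open, the fingers measure 114 mm over their backs; the gripper's body (76 mm by 85 mm) begins 54 mm behind the grasp point. The pads swing forward as they close: fully open they stand 13 mm farther back than shut.
Start: joints at [57.68, 21.807, 74.336, -0, 83.858, -12.336], TCP at [0.188, 0.517, 0.231] pointing down, gripper open.
Joint ranges: [-178.18, 178.18], [-50.72, 133.34], [12.68, 142.11], [-81.47, 261.47], [9.98, 163.14], [-165.26, 165.26]. Speed limits (degrees/s): [136.94, 136.94, 180, 180, 180, 180].

INTERFACE

Orientations are given as a 3x3 rotation matrix whose columns are the frame's x, y, z axes.
In Python, from rig import observe, get_image, camera_info, env gives the robot as it stands.
- The arm moves only by the tool drive_tool, never from a script. Its arguments are lists of equal length, an entry for each row: "offset": the shift along the tool's x, y, z in units of 40 mm (1.0 is 40 mm), a list of three; "turn": the turn, a rotation vector about the tool's x, y, z in units of 6 degrees (1.0 is 6 degrees), a list of three; "hand": the opening, from 0 (shut) to 1 (fully open). A call has exactly 10 rows; each row shifts and turns the commanded pose from where the row before left it, along the tool's axes as they then stand; what a row does not reach is not made up. A row lasts 1/8 s, in which the tool goes at most 62.5 mm and 10.7 degrees, less where a joint would pass 70% of its speed; a pose out of reach is approached as far as the arm can. A call is refused whole if a number of a shift passes 1 or a number of a turn 1, either way. A call with a gripper value outside its range is refused whole. The fingers move at their own pace and stop on an object; "newtons" is the grip in N (left out, the last holds). Time passes only in rows, so rows that do not move let the fingers close, or fill a call up. It gives the time, the measured TCP pose, the force, the opening and the grip force at its end, in the units of the state.
- observe(): the state, without advancing time (a new reading comes with each control period).
- get_image(name): name is "scene" or "top"; returns the picture (400x640x3 uint8, blue, green, red); there is no depth.
- camera_info(name): a dict with "fx", "fy", "cx", "cy" (pixels), "k1" (the pictures are not rectified: a ray, as slopes to the right and down, at radius r is drawn at 1 + k1 r^2 times it, then the intrinsics apply), "world_to_cam" (4x4, takes a point from world to camera coordinates). Camera axes: x right, y down, z forward; pixel columns grow to the right and rows downward; lengths in m; the calibration is good to about 2 mm. A picture is of the moment at which its call begins. camera_info takes no time and is no camera call.
- env.close_job(): hands the job in; it is judged then, once.
The state is a dict: "time_s": time; "q": joint angles; "qvel": joint speeds; "joint_efforts": joint torques, N m; "position": TCP position; "tool_rot": TCP orientation; "ft_force": force on the tool from outside, world axes, zero at the start; "wrist_torque": the same for the moment, N m; "grip_width": finger opening in m; "gripper_force": force on a finger pad.
Only numpy, scipy, OpenCV 4.12 (cv2) and the standard library are available. Lean on these libraries where they do the work, as an engineer would, in place of code of your own. Each camera call takes 0.05 s, during which the arm holds its last target. There are 200 camera calls.

## Working session

There is one attempt and no reset: what is moved stays moved. The work goes in short steps, Python scripts to look and compute and a tool call to move; the robot and the scene stay as the last step left them, time stands still between calls to the robot, and variables do not carry over. Pictures are saved under pics/ and viewed, at most 10 in all, crops included, and the job is handed in when it is done.

Besides the shell and the picture viewer there is one more tool, called by a JSON object that holds its "op" and its "data". drive_tool: Moves the arm, as the interface text tells. Its arguments: {"type":"object","properties":{"offset":{"type":"array"},"turn":{"type":"array"},"hand":{"type":"array"},"newtons":{"type":"number"}},"required":["offset","turn","hand"]}

```bash
mkdir -p pics; ls
python3 - <<'E'
from rig import *
import cv2,numpy as np
for n in("scene","top"):
    cv2.imwrite(f"pics/{n}0.png",get_image(n)); c=camera_info(n); print(n,c)
s=observe();print(s)
E
```

```text
pics
scene {'fx': 513.0987326481401, 'fy': 513.0987326481401, 'cx': 317.21751911179143, 'cy': 198.93284633560296, 'k1': -0.12434313768562749, 'world_to_cam': array([[ 0.86679956, -0.4985337 ,  0.01107573, -0.4667275 ],
       [-0.35460616, -0.63186479, -0.68920343,  0.3018761 ],
       [ 0.3505895 ,  0.5934737 , -0.72448324,  0.99524184],
       [ 0.        ,  0.        ,  0.        ,  1.        ]])}
top {'fx': 378.30902284619, 'fy': 378.30902284619, 'cx': 316.2774470399829, 'cy': 192.93542393787902, 'k1': 0.013174519320387079, 'world_to_cam': array([[-0.02338633, -0.99971116,  0.00553782,  0.07997517],
       [-0.99921256,  0.02319635, -0.03219003,  0.54582098],
       [ 0.03205227, -0.00628627, -0.99946643,  1.12307705],
       [ 0.        ,  0.        ,  0.        ,  1.        ]])}
{'time_s': 0.1, 'q': array([ 5.76784830e+01,  2.18352953e+01,  7.43801223e+01, -8.49057166e-05,
        8.38585150e+01, -1.23354906e+01]), 'qvel': array([ 0.07282362, -0.15571692, -0.14701254,  0.01569976, -0.09231425,
       -0.03071036]), 'joint_efforts': array([ 3.57974757e-03, -4.49219263e+01, -2.31657493e+01, -1.77625216e-04,
        3.63241015e-03,  2.68908373e-06]), 'position': array([0.1878356 , 0.51664076, 0.23079242]), 'tool_rot': array([[-9.39775966e-01,  3.41790373e-01, -6.88674218e-04],
       [ 3.41790956e-01,  9.39775373e-01, -1.09122534e-03],
       [ 2.74228754e-04, -1.26088997e-03, -9.99999167e-01]]), 'ft_force': array([ 0.07066117, -1.19478404,  1.21236108]), 'wrist_torque': array([-0.0103829 ,  0.01291881, -0.01562519]), 'gripper_force': 0.0, 'grip_width': 0.0854777287016037}
```

View pics/scene0.png

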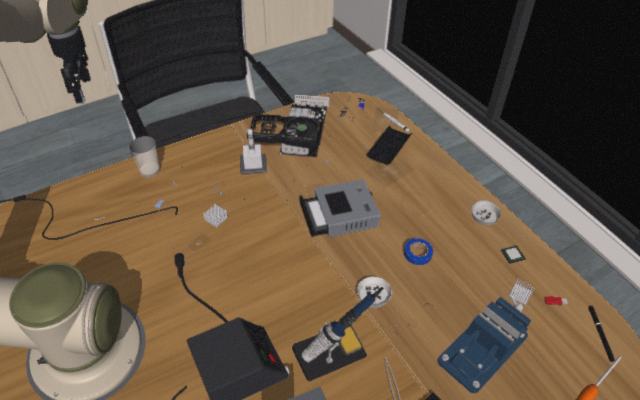

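View pics/top0.png

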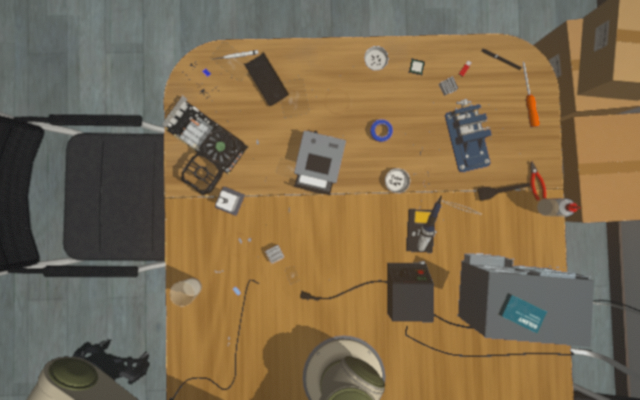

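The top view shows the dock at about (320,157), with its sled end at (313,185) facing the robot. The stand is at (229,201), the dish at (396,180), the tape roll at (381,130) and the heatsink at (274,254). In the scene view the dock is at (345,207) and the stylus at (251,145). I'll view enlarged crops.

```bash
cat > h.py <<'E'
from rig import *
import cv2,numpy as np
def ray(n,u,v):
    c=camera_info(n); x=(u-c["cx"])/c["fx"]; y=(v-c["cy"])/c["fy"]
    K=np.eye(3); p=cv2.undistortPoints(np.array([[[x,y]]],float),K,np.array([c["k1"],0,0,0.]))[0,0]
    W=c["world_to_cam"]; R=W[:3,:3]; o=-R.T@W[:3,3]; return o,R.T@np.array([p[0],p[1],1.])
def plane(n,u,v,z):
    o,d=ray(n,u,v); return o+d*(z-o[2])/d[2]
def proj(n,P):
    c=camera_info(n);q=c["world_to_cam"]@np.append(P,1);s=q[:2]/q[2];s=s*(1+c["k1"]*(s@s));return s*c["fx"]+[c["cx"],c["cy"]]
def crop(n,x,y,w,h,k,grid=10):
    im=get_image(n)[y:y+h,x:x+w]; im=cv2.resize(im,None,fx=k,fy=k,interpolation=cv2.INTER_CUBIC)
    for u in range(-(-x//grid)*grid,x+w,grid):
        cv2.line(im,((u-x)*k,0),((u-x)*k,6),(0,0,255),1)
        if u%20==0: cv2.putText(im,str(u),((u-x)*k,16),0,.35,(0,0,255))
    for v in range(-(-y//grid)*grid,y+h,grid):
        cv2.line(im,(0,(v-y)*k),(6,(v-y)*k),(0,0,255),1)
        if v%20==0: cv2.putText(im,str(v),(8,(v-y)*k+4),0,.35,(0,0,255))
    return im
E
python3 - <<'E'
from h import *
cv2.imwrite("pics/t1.png",crop("top",210,120,150,105,5))
cv2.imwrite("pics/s1.png",crop("scene",235,120,155,118,5))
E
```

```text
(no output)
```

View pics/t1.png

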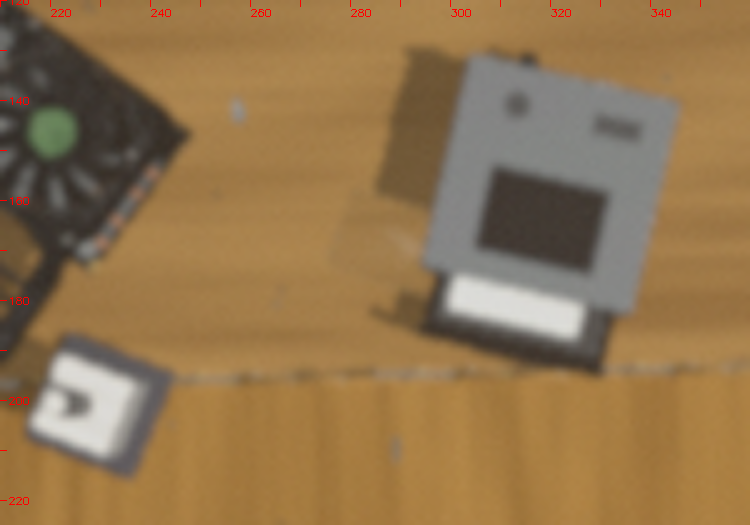

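View pics/s1.png

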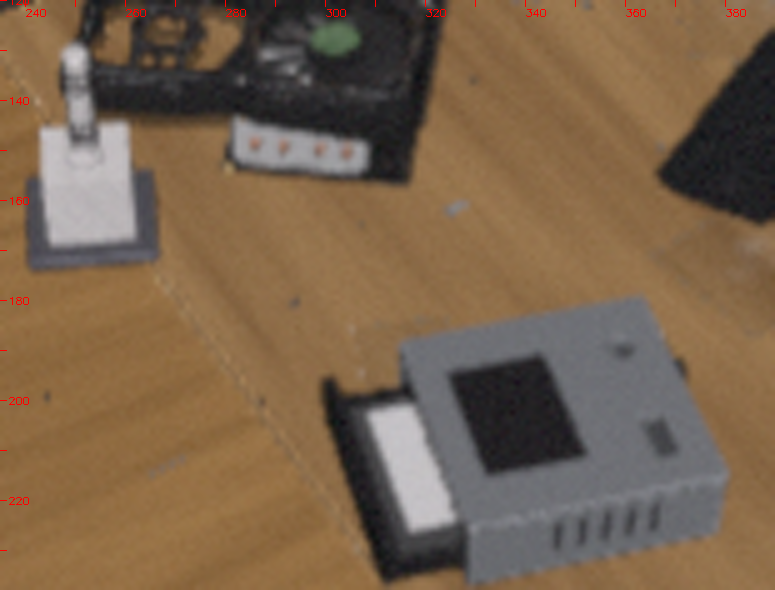

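Run:
```python
from h import *
np.set_printoptions(precision=4,suppress=True)
P=lambda n,x,y,z,ox,oy:plane(n,ox+x/5,oy+y/5,z)
T=lambda x,y,z:P("top",x-2,y-2,z,210,120)
S=lambda x,y,z:P("scene",x-2,y-2,z,235,120)
for f,cs in((T,[(468,54),(680,100),(632,312),(423,265)]),(S,[(645,297),(728,472),(466,527),(400,344)])):
    Q=np.array([f(*c,.046) for c in cs]); x=(Q[0]+Q[1]-Q[2]-Q[3]); print("roof ctr",Q.mean(0),"sides",np.linalg.norm(np.roll(Q,-1,0)-Q,axis=1),"yaw x",np.degrees(np.arctan2(x[1],x[0])))
    y=(Q[0]+Q[3]-Q[1]-Q[2]); print(np.degrees(np.arctan2(-y[0],y[1])))
print("hole",T(516,104,.046),S(624,350,.046),"slot",T(618,127,.046),S(660,437,.046))
print("sled front top edge",T(425,330,.038),T(600,373,.038),S(328,378,.038),S(385,580,.007))
print("stylus top S",S(75,48,.118),"bottom",S(84,155,.053),"block top S",[S(*c,.05) for c in((40,126),(128,122))],"foot S",S(30,268,.008),S(157,256,.008),S(152,172,.008))
print("styl top T",T(52,402,.118),"foot T",[T(*c,.008) for c in((172,376),(130,478))])
Q=np.array([T(*c,.05) for c in((62,350),(147,383),(112,460),(27,427))]);print("block T",Q.mean(0),np.linalg.norm(np.roll(Q,-1,0)-Q,axis=1))
# white mask block
im=get_image("top");hsv=cv2.cvtColor(im,cv2.COLOR_BGR2HSV)
m=cv2.inRange(hsv,(0,0,170),(179,45,255))[185:220,205:250];ys,xs=np.nonzero(m);print("white",xs.mean()+205,ys.mean()+185,len(xs),plane("top",xs.mean()+205,ys.mean()+185,.05))
```

```text
roof ctr [0.6529 0.0549 0.046 ] sides [0.1261 0.1265 0.1241 0.1256] yaw x -13.71301423703688
-13.799267593198907
roof ctr [0.6503 0.055  0.046 ] sides [0.1208 0.1277 0.1211 0.1265] yaw x -14.123905639765955
-15.033776659409728
hole [0.6992 0.074  0.046 ] [0.6978 0.0719 0.046 ] slot [0.6844 0.0151 0.046 ] [0.6811 0.0152 0.046 ]
sled front top edge [0.5694 0.1301 0.038 ] [0.542  0.0287 0.038 ] [0.5666 0.1327 0.038 ] [0.541  0.0309 0.007 ]
stylus top S [0.5299 0.3308 0.118 ] bottom [0.5262 0.3241 0.053 ] block top S [array([0.5169, 0.3601, 0.05  ]), array([0.559 , 0.3401, 0.05  ])] foot S [0.4823 0.305  0.008 ] [0.5444 0.2806 0.008 ] [0.5711 0.3419 0.008 ]
styl top T [0.531  0.3277 0.118 ] foot T [array([0.547 , 0.2833, 0.008 ]), array([0.4867, 0.3093, 0.008 ])]
block T [0.5301 0.3245 0.05  ] [0.0525 0.0484 0.0524 0.0484]
white 226.8127659574468 200.77872340425532 235 [0.5296 0.3251 0.05  ]
```

Both views agree to about 2 mm:
- Dock centre is (0.652, 0.055), yaw −13.9°.
- Hole is at (0.698, 0.074) and the stylus at (0.528, 0.325).
- Sled front is at about (0.556, 0.080).

I'll move to in front of the sled with the fingers shutting.

{"op": "drive_tool", "data": {"offset": [[-1,-0.84,0],[-1,-0.84,0],[-1,-0.84,0],[-1,-0.84,0],[-1,-0.84,0.3],[-1,-0.84,0.3],[-1,-0.84,0.3],[-1,-0.84,0.3],[-1,-0.84,0.3],[-1,-0.84,0.3]], "turn": [[0,0,-1],[0,0,0],[0,0,0],[0,0,0],[0,0,0],[0,0,0],[0,0,0],[0,0,0],[0,0,0],[0,0,0]], "hand": [0,0,0,0,0,0,0,0,0,0], "newtons": 40}}

```text
time_s: 1.5
position: [0.4912, 0.0896, 0.159]
tool_rot: [[-0.97, 0.242, 0.0], [0.242, 0.97, 0.0], [-0.0, 0.0, -1.0]]
ft_force: [1.0, 0.1, 0.5]
grip_width: -0.0
gripper_force: 0.0
```

```bash
cat >> h.py <<'E'
def go(t,yaw=None):
    "units to reach target TCP; yaw = world heading of tool x"
    s=observe();R=s["tool_rot"];d=R.T@(np.array(t)-s["position"])/.04
    a=np.degrees(np.arctan2(R[1,0],R[0,0]))
    print("t",round(s["time_s"],2),"pos",s["position"].round(4),"F",s["ft_force"].round(1),"w",round(s["grip_width"],4),"gf",round(s["gripper_force"],1),"yaw",a.round(2),"tilt",R[:2,2].round(4),"units",d.round(3),"turn z",None if yaw is None else round(-(yaw-a)/6,2))
E
python3 -c "
from h import *
go((.515,.090,.016),166.1)"
```

```text
t 1.5 pos [0.4912 0.0896 0.159 ] F [1.  0.1 0.5] w -0.0 gf 0.0 yaw 166.0 tilt [0.0002 0.    ] units [-0.575  0.154  3.575] turn z -0.02
```

{"op": "drive_tool", "data": {"offset": [[0,0.15,0.6],[0,0,0.6],[0,0,0.6],[0,0,0.6],[0,0,0.6],[0,0,0.5],[-0.2,0,0],[-0.2,0,0],[-0.2,0,0],[0,0,0]], "turn": [[0,0,0],[0,0,0],[0,0,0],[0,0,0],[0,0,0],[0,0,0],[0,0,0],[0,0,0],[0,0,0],[0,0,0]], "hand": [0,0,0,0,0,0,0,0,0,0]}}

```text
time_s: 2.75
position: [0.516, 0.091, 0.0198]
tool_rot: [[-0.97, 0.242, 0.002], [0.242, 0.97, -0.0], [-0.002, 0.0, -1.0]]
ft_force: [-0.9, 0.1, -0.4]
grip_width: 0.0002
gripper_force: 0.0
```

Run:
```python
from h import *
go((.556,.080,.018),166.1)
a=crop("scene",270,150,120,100,5);b=crop("top",285,125,70,100,5);cv2.imwrite("pics/p2.png",cv2.resize(np.hstack([a,b]),(800,421)))
```

```text
t 2.75 pos [0.516  0.091  0.0198] F [-0.9  0.1 -0.4] w 0.0002 gf 0.0 yaw 166.0 tilt [ 0.0016 -0.0001] units [-1.037 -0.024  0.047] turn z -0.02
```

View pics/p2.png

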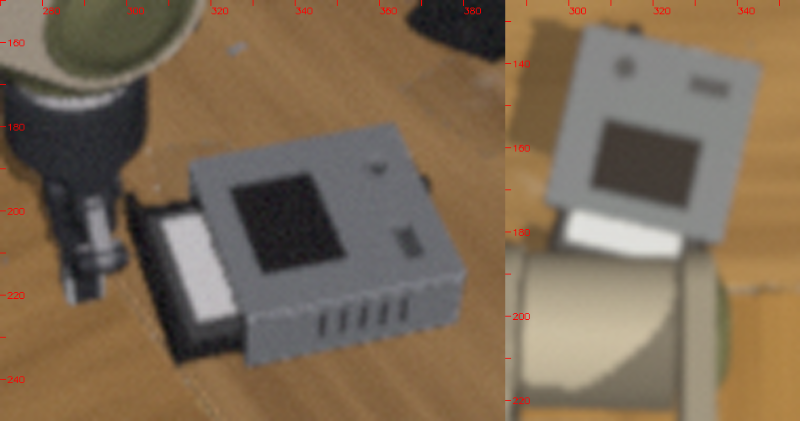

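The shut fingers are in front of the sled face, at about (288,217) in the scene view. Start pushing.

{"op": "drive_tool", "data": {"offset": [[-0.2,0,0],[-0.2,0,0],[-0.2,0,0],[-0.2,0,0],[-0.12,0,0],[-0.12,0,0],[-0.12,0,0],[-0.1,0,0],[-0.1,0,0],[0,0,0]], "turn": [[0,0,0],[0,0,0],[0,0,0],[0,0,0],[0,0,0],[0,0,0],[0,0,0],[0,0,0],[0,0,0],[0,0,0]], "hand": [0,0,0,0,0,0,0,0,0,0]}}

```text
time_s: 4.1
position: [0.5685, 0.078, 0.0194]
tool_rot: [[-0.97, 0.242, 0.001], [0.242, 0.97, 0.0], [-0.001, 0.0, -1.0]]
ft_force: [-0.3, -0.0, 0.1]
grip_width: -0.0002
gripper_force: 0.0
```

{"op": "drive_tool", "data": {"offset": [[-0.06,0,0],[-0.06,0,0],[-0.05,0,0],[-0.05,0,0],[-0.03,0,0],[-0.03,0,0],[-0.03,0,0],[-0.03,0,0],[-0.03,0,0],[-0.03,0,0]], "turn": [[0,0,0],[0,0,0],[0,0,0],[0,0,0],[0,0,0],[0,0,0],[0,0,0],[0,0,0],[0,0,0],[0,0,0]], "hand": [0,0,0,0,0,0,0,0,0,0]}}

```text
time_s: 5.35
position: [0.5778, 0.0756, 0.019]
tool_rot: [[-0.97, 0.241, -0.013], [0.241, 0.971, 0.002], [0.014, -0.001, -1.0]]
ft_force: [-27.6, 6.2, 18.6]
grip_width: 0.0003
gripper_force: 14.1
```

A 28 N reaction at the expected home position means the sled is on its end stop. I'll back off, rise and open.

{"op": "drive_tool", "data": {"offset": [[0.3,0,0],[0.6,0,0],[0,0,-0.7],[0,0,-1],[0,0,-1],[0,0.5,-1],[0,1,-0.2],[0,1,0],[0,1,0],[0,0.8,0]], "turn": [[0,0,0],[0,0,0],[0,0,0],[0,0,0],[0,0,0],[0,0,0],[0,0,0],[0,0,0],[0,0,0],[0,0,0]], "hand": [0,0,0,0,0,1,1,1,1,1]}}

```text
time_s: 6.6
position: [0.5906, 0.2513, 0.1754]
tool_rot: [[-0.97, 0.241, 0.002], [0.241, 0.97, 0.0], [-0.002, 0.001, -1.0]]
ft_force: [-0.3, -0.5, 0.1]
grip_width: 0.0855
gripper_force: 0.0
```

Run:
```python
from h import *
np.set_printoptions(precision=4,suppress=True)
go((.529,.325,.165),166.1)
a=crop("scene",225,110,170,130,3);b=crop("top",205,120,145,100,3);b=cv2.copyMakeBorder(b,0,90,0,0,0);cv2.imwrite("pics/p3.png",cv2.resize(np.hstack([a,b]),(800,330)))
```

```text
t 6.6 pos [0.5906 0.2513 0.1754] F [-0.3 -0.5  0.1] w 0.0855 gf 0.0 yaw 166.04 tilt [0.0016 0.0002] units [1.94  1.417 0.258] turn z -0.01
```

View pics/p3.png

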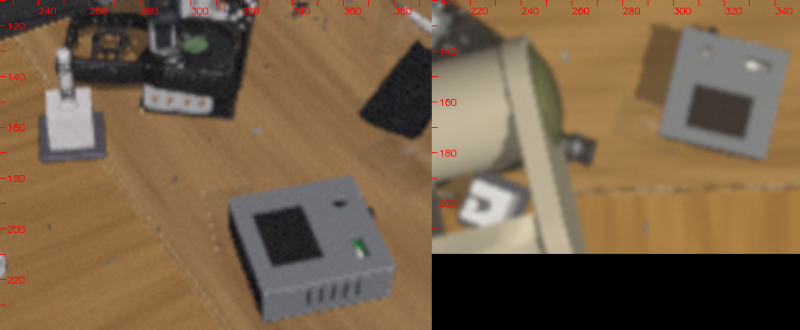

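The sled is home: it no longer sticks out, and white shows under the round hole (310,141) and the slot (330,145). Now align over the stylus, then descend.

{"op": "drive_tool", "data": {"offset": [[0.6,0.4,0],[0.6,0.4,0],[0.5,0.4,0],[0.24,0.22,0],[0,0,0.3],[0,0,0.2],[0,0,0],[0,0,0],[0,0,0],[0,0,0]], "turn": [[0,0,0],[0,0,0],[0,0,0],[0,0,0],[0,0,0],[0,0,0],[0,0,0],[0,0,0],[0,0,0],[0,0,0]], "hand": [1,1,1,1,1,1,1,1,1,1]}}

```text
time_s: 7.95
position: [0.5286, 0.3237, 0.1556]
tool_rot: [[-0.97, 0.242, 0.0], [0.242, 0.97, 0.0], [-0.0, 0.0, -1.0]]
ft_force: [-0.4, 0.6, -0.1]
grip_width: 0.0853
gripper_force: 0.0
```

Run:
```python
from h import *
go((.529,.325,.076),166.1)
a=crop("scene",215,80,80,100,5);cv2.imwrite("pics/p4.png",a)
```

```text
t 7.95 pos [0.5286 0.3237 0.1556] F [-0.4  0.6 -0.1] w 0.0853 gf 0.0 yaw 166.01 tilt [0.0005 0.0002] units [-0.002  0.035  1.989] turn z -0.01
```

View pics/p4.png

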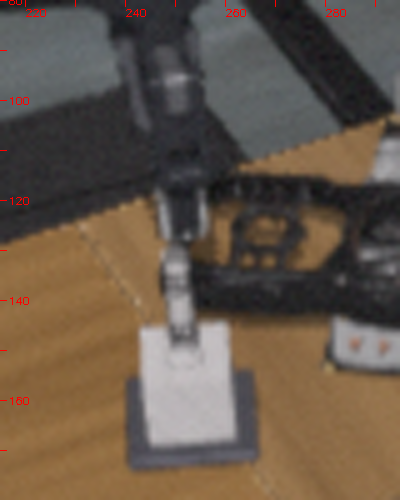

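The handle top (250,130) sits right under the open fingers. Descend and grip.

{"op": "drive_tool", "data": {"offset": [[0,0,0.4],[0,0,0.4],[0,0,0.4],[0,0,0.4],[0,0,0.35],[0,0,0],[0,0,0],[0,0,0],[0,0,0],[0,0,0]], "turn": [[0,0,0],[0,0,0],[0,0,0],[0,0,0],[0,0,0],[0,0,0],[0,0,0],[0,0,0],[0,0,0],[0,0,0]], "hand": [1,1,1,1,1,1,0.5,0,0,0], "newtons": 60}}

```text
time_s: 9.25
position: [0.5288, 0.3242, 0.0777]
tool_rot: [[-0.97, 0.242, 0.001], [0.242, 0.97, 0.002], [-0.001, 0.002, -1.0]]
ft_force: [3.8, 19.1, 0.1]
grip_width: 0.0125
gripper_force: 56.2
```

{"op": "drive_tool", "data": {"offset": [[0,0,0],[0,0,0],[0,0,0],[0,0,0],[0,0,0],[0,0,0],[0,0,0],[0,0,0],[0,0,0],[0,0,0]], "turn": [[0,0,0],[0,0,0],[0,0,0],[0,0,0],[0,0,0],[0,0,0],[0,0,0],[0,0,0],[0,0,0],[0,0,0]], "hand": [0,0,0,0,0,0,0,0,0,0]}}

```text
time_s: 10.5
position: [0.5289, 0.3251, 0.0778]
tool_rot: [[-0.97, 0.242, 0.002], [0.242, 0.97, 0.003], [-0.001, 0.004, -1.0]]
ft_force: [1.0, 6.0, -1.2]
grip_width: 0.0124
gripper_force: 58.0
```

{"op": "drive_tool", "data": {"offset": [[0,0,-0.2],[0,0,-0.3],[0,0,-0.4],[0,0,-0.5],[0,0,-0.5],[0,0,-0.3],[0,-0.3,0],[0,-0.6,0],[0,-0.5,0],[0,0,0]], "turn": [[0,0,0],[0,0,0],[0,0,0],[0,0,0],[0,0,0],[0,0,0],[0,0,0],[0,0,0],[0,0,0],[0,0,0]], "hand": [0,0,0,0,0,0,0,0,0,0]}}

```text
time_s: 11.75
position: [0.5144, 0.2679, 0.1647]
tool_rot: [[-0.97, 0.243, -0.002], [0.243, 0.97, -0.001], [0.002, -0.001, -1.0]]
ft_force: [0.7, 0.4, -0.5]
grip_width: 0.0126
gripper_force: 58.2
```

Run:
```python
from h import *
go((.698,.074,.145),166.1)
s=observe();p=s["position"]; tip=p+s["tool_rot"]@[0,0,.0698]
u=proj("scene",tip);print("tip exp",tip,u,proj("scene",p))
x,y=int(u[0])-50,int(u[1])-60
cv2.imwrite("pics/p5.png",crop("scene",x,y,100,90,6))
```

```text
t 11.75 pos [0.5144 0.2679 0.1647] F [ 0.7  0.4 -0.5] w 0.0126 gf 58.2 yaw 165.91 tilt [-0.0017 -0.0007] units [-5.633 -3.583  0.488] turn z -0.03
tip exp [0.51423308 0.26781285 0.09489646] [255.18796746 152.40716301] [253.05662175 130.28237515]
```

View pics/p5.png

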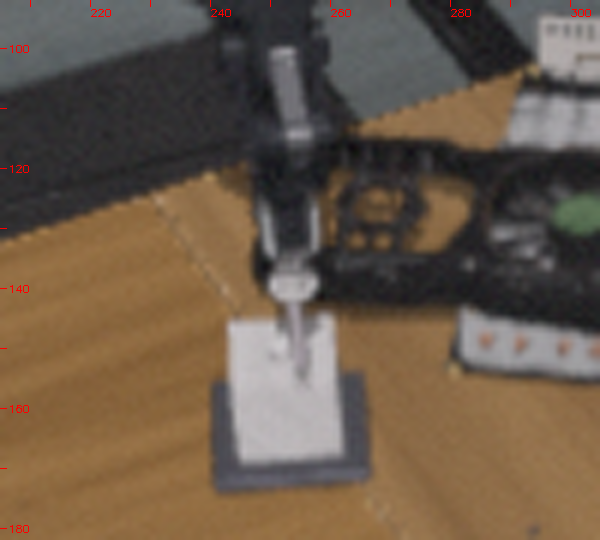

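The stylus is held upright, with its tip seen at (255.5,154.5) against (255.2,152.4) expected. Carry it to above the round hole.

{"op": "drive_tool", "data": {"offset": [[-0.3,-0.2,0],[-0.6,-0.4,0],[-0.7,-0.45,0],[-0.8,-0.5,0],[-0.8,-0.5,0],[-0.8,-0.5,0],[-0.7,-0.45,0.2],[-0.6,-0.38,0.2],[-0.33,-0.2,0.1],[0,0,0]], "turn": [[0,0,0],[0,0,0],[0,0,0],[0,0,0],[0,0,0],[0,0,0],[0,0,0],[0,0,0],[0,0,0],[0,0,0]], "hand": [0,0,0,0,0,0,0,0,0,0]}}

```text
time_s: 13.05
position: [0.6991, 0.0754, 0.1445]
tool_rot: [[-0.97, 0.242, -0.001], [0.242, 0.97, 0.0], [0.001, -0.0, -1.0]]
ft_force: [-0.4, -0.1, -1.1]
grip_width: 0.0129
gripper_force: 58.2
```

{"op": "drive_tool", "data": {"offset": [[0,0,0.1],[0,0,0.1],[0,0,0.1],[0,0,0],[0,0,0],[0,0,0],[0,0,0],[0,0,0],[0,0,0],[0,0,0]], "turn": [[0,0,0],[0,0,0],[0,0,0],[0,0,0],[0,0,0],[0,0,0],[0,0,0],[0,0,0],[0,0,0],[0,0,0]], "hand": [0,0,0,0,0,0,0,0,0,0]}}

```text
time_s: 14.3
position: [0.6988, 0.0759, 0.1333]
tool_rot: [[-0.97, 0.242, 0.0], [0.242, 0.97, -0.0], [-0.0, 0.0, -1.0]]
ft_force: [0.2, -0.0, -0.7]
grip_width: 0.0124
gripper_force: 58.2
```

Run:
```python
from h import *
go((.698,.074,.130),166.1)
s=observe();p=s["position"];R=s["tool_rot"]; tip=p+R@[0,0,.0698]
u=proj("scene",tip);print("tip exp",tip,u,"collar",proj("scene",p+R@[0,0,.0263]),"hole",proj("scene",[.698,.074,.046]))
cv2.imwrite("pics/p6.png",crop("scene",300,135,100,90,8))
```

```text
t 14.3 pos [0.6988 0.0759 0.1333] F [ 0.2 -0.  -0.7] w 0.0124 gf 58.2 yaw 166.01 tilt [ 0. -0.] units [ 0.008 -0.052  0.084] turn z -0.01
tip exp [0.69882953 0.07592492 0.063547  ] [359.35508312 183.33689127] collar [360.64423208 170.21488386] hole [358.99746388 189.05308713]
```

View pics/p6.png

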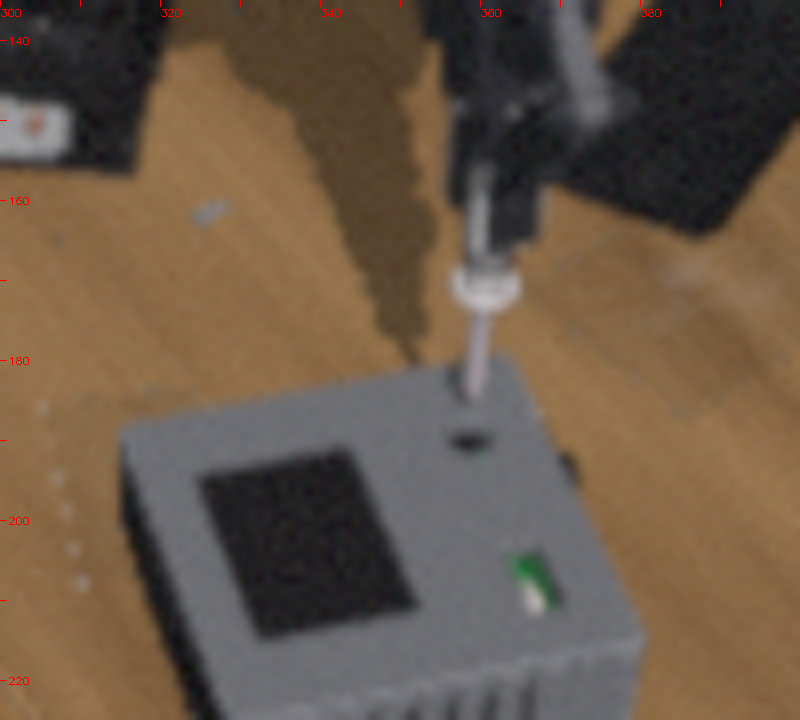

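The tip (359,184.5) hangs directly above the round hole (358.5,189.5), within 1–2 mm of prediction. Nudge y by −2 mm and lower into the hole.

{"op": "drive_tool", "data": {"offset": [[0,-0.05,0],[0,0,0.1],[0,0,0.1],[0,0,0.1],[0,0,0.1],[0,0,0.1],[0,0,0.1],[0,0,0.1],[0,0,0],[0,0,0]], "turn": [[0,0,0],[0,0,0],[0,0,0],[0,0,0],[0,0,0],[0,0,0],[0,0,0],[0,0,0],[0,0,0],[0,0,0]], "hand": [0,0,0,0,0,0,0,0,0,0]}}

```text
time_s: 15.6
position: [0.6984, 0.074, 0.1055]
tool_rot: [[-0.97, 0.242, 0.0], [0.242, 0.97, 0.0], [-0.0, 0.0, -1.0]]
ft_force: [0.1, 0.6, -0.4]
grip_width: 0.0125
gripper_force: 58.2
```

It is through the roof with no contact force. Press.

{"op": "drive_tool", "data": {"offset": [[0,0,0.06],[0,0,0.06],[0,0,0.05],[0,0,0.04],[0,0,0.03],[0,0,0.03],[0,0,0.02],[0,0,0.02],[0,0,0],[0,0,0]], "turn": [[0,0,0],[0,0,0],[0,0,0],[0,0,0],[0,0,0],[0,0,0],[0,0,0],[0,0,0],[0,0,0],[0,0,0]], "hand": [0,0,0,0,0,0,0,0,0,0]}}

```text
time_s: 16.85
position: [0.6984, 0.074, 0.0931]
tool_rot: [[-0.97, 0.242, 0.0], [0.242, 0.97, -0.0], [-0.0, 0.0, -1.0]]
ft_force: [-0.9, 0.4, 3.2]
grip_width: 0.0127
gripper_force: 58.5
```

{"op": "drive_tool", "data": {"offset": [[0,0,0.02],[0,0,0.02],[0,0,0.02],[0,0,0],[0,0,0],[0,0,0],[0,0,0],[0,0,0],[0,0,0],[0,0,0]], "turn": [[0,0,0],[0,0,0],[0,0,0],[0,0,0],[0,0,0],[0,0,0],[0,0,0],[0,0,0],[0,0,0],[0,0,0]], "hand": [0,0,0,0,0,0,0,0,0,0]}}

```text
time_s: 18.1
position: [0.6987, 0.074, 0.0919]
tool_rot: [[-0.97, 0.242, 0.002], [0.242, 0.97, -0.0], [-0.002, 0.0, -1.0]]
ft_force: [-2.2, -0.5, 10.1]
grip_width: 0.0125
gripper_force: 59.2
```

Force jumped to 10 N, so the button is on its end stop. One check, then hand in.

Run:
```python
from h import *
cv2.imwrite("pics/p7.png",crop("scene",290,135,110,100,6)); go((.698,.074,.0919))
```

```text
t 18.15 pos [0.6987 0.074  0.0919] F [-2.2 -0.9  9.8] w 0.0126 gf 59.2 yaw 166.02 tilt [ 0.0019 -0.0002] units [ 0.017 -0.003 -0.   ] turn z None
```

View pics/p7.png

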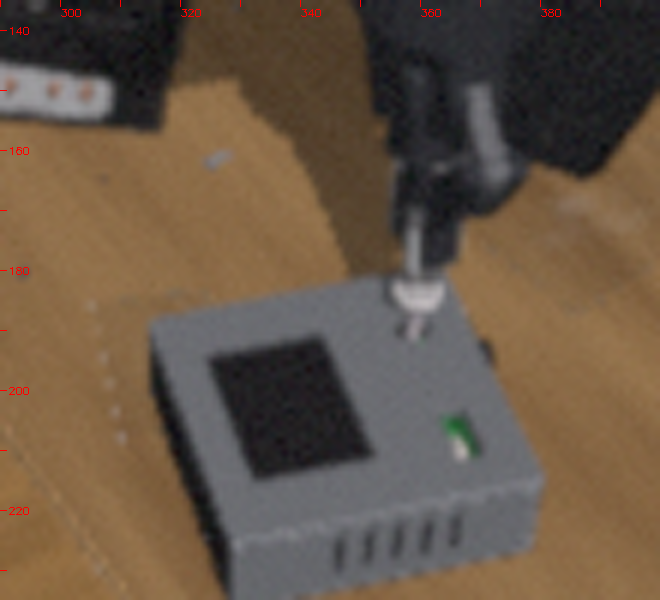

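The shaft goes into the round hole at (358,190), the sled is still home, and the slot button is untouched at (366,208).

```bash
python3 -c "
from rig import env
print(env.close_job())"
```

```text
the job is handed in; nothing more can be done
None
```

The job is handed in: the sled is home on its end stop, and the gripped stylus was holding the reset button down at about 10 N through the round hole. The slot button looked untouched in the last picture, and the arm stayed clear of the dish, heatsink and tape roll, though I did not check those three in a final picture.

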